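Open the double-latched lid of the granule chamber

TASK

Open the granule chamber: slide its bolt fully back, raise the front of the lid a little until it stops on its safety catch, then feel under the lid's front wall for the hidden spring catch, push it in and lift the lid past it while it is held in. Swing the lid up to 60 degrees or more and leave it standing open by itself, with the bolt left drawn. Be gentle: never wrench the lid against the bolt or the catch nor ram the catch (keep under 25 N), and leave the things standing about where they are.

Things in the scene. Friction and masses are not known exactly. Their poses are not given: they have to be found in the camera images.
- chamber: Grey bench box, fixed, with a well on top (rim 150 above the bench, flush with the front face) under a lid. Origin: underside, below mid-width of the lid; x from front (robot side) to back, y left, z up. Body: x -100 to 100, y -125 to 235, 100 high; front face is the plane x = -100. y 120 to 235 is a deck 100 high with bolt and jar. Lid hinge line: along y at x = 112, z = 100.
- lid_hinge (a point): The lid: aluminium shell, dark window, 243 deep, 230 wide (y -115 to 115), top 162 above the bench when shut, 0.45 kg. Point: mid-hinge; axes as the chamber's when shut. Its front wall, 3 thick, hangs 28 clear of the chamber's front face, with nothing under or before it: a finger slanting forward and down gets under its lower edge from the robot's side.
- lid_edge (a point): Middle of the lower edge of the lid's front wall, 86 above the bench and 241 in front of the hinge line when shut; moves with the lid. The edge runs 115 to either side along y. Lifting it takes 6 to 12 N. First raise it near an end, 80 or more from its middle: nearer, a finger reaching in under the wall may run up against the underside of the hidden catch.
- lid (a joint): Opening angle of the lid (rad): 0 shut, 1.45 fully back. With the bolt home it lifts no more than about 0.02; with the bolt drawn it stops at about 0.12 (edge 29 mm up) on the safety catch. The stiff hinge holds the lid at any angle it is left at.
- bolt_knob (a point): Grip point on the bolt's upright round steel knob (14 diameter, standing from 18 to 62 above the left-hand deck), 17 below its top, on its axis. It moves with the bolt. Guide straps 24 high above the deck stand 14 to its right and 49 to its left as it stands home; nothing higher is within 35 in front or behind.
- bolt (a joint): Travel of the bolt (m): 0 to 0.005 at first, its blade lying over a lug on the lid's side; slides to the chamber's +y, away from the lid, to 0.032; the lug is clear beyond 0.020. Friction about 4 N; stays where it is left.
- catch (a joint): How far the hidden spring catch is pushed in, towards the chamber's +x (m): 0 free, 0.012 stop; 3 N at first, 6.6 N at the stop; frees the lid while in by 0.008. Plate 30 wide (y), 86 to 106 above the bench, 26 out of the front face, covered by the lid's front wall until that is raised. Its y is unknown: middle within 45 of the lid's middle, to be felt for. Its nose above the plate (142 to 148, 10 out) stays in the finger's way above.
- cup_mid (a point): Bystander: white cup, 64 diameter, 60 high, on the bench to the right of the chamber; centre.
- weight_mid (a point): Bystander: steel knobbed weight, 56 diameter, 64 high, on the bench to the right of the chamber; centre.
- jar_mid (a point): Bystander: small capped jar, 44 diameter, 45 high, on the chamber's deck behind the bolt; centre.

How it is judged:
On the way, in this order (a step that is already met when the one before it is completed fails the run):
1. the bolt is drawn while the lid is still shut (value of joint bolt above 0.02 m and value of joint lid below 0.03 rad), for 0.05 s.
2. the lid is raised a little (value of joint lid above 0.04 rad), for 0.05 s.
3. the safety catch is pushed in while the lid is only ajar (value of joint catch above 0.006 m and value of joint lid below 0.2 rad), for 0.05 s.
4. the lid has come past the catch (value of joint lid above 0.3 rad), for 0.05 s.
At the end, for the whole second after the job is handed in: The lid stands open by itself beyond 0.9 rad and at rest, the bolt is drawn by more than 20 mm and the catch has sprung back (value of joint lid above 0.9 rad and velocity of joint lid between -0.05 and 0.05 rad/s and value of joint bolt above 0.02 m and value of joint catch below 0.003 m); the robot touches nothing.
It fails at once if the lid is wrenched against the bolt or the catch with more than 25 N (contact force between lid and catch above 25 N or contact force between lid and bolt above 25 N).
It fails at once if the robot presses on the catch with more than 25 N (contact force between catch and the fingers above 25 N or contact force between catch and the arm above 25 N).
It fails at once if a bystander is moved by more than 20 mm (distance of any of cup_mid, weight_mid, jar_mid from where it was at the start of the episode above 0.02 m).
It also fails if it takes over 72 s, if anything falls off the work surface, if the arm or the gripper's body presses on something with over 40 N, if the wrist force passes 120 N, or if a joint passes its speed limit or range.

ROBOT

A 6-joint arm with a two-finger parallel gripper is mounted at the origin on the work surface. World frame = base frame: x ahead of the robot, y to its left, z up, the work surface at z = 0. Lengths are in m, angles in rad, forces in N, time in s.
With the tool pointing down it reaches from about 0.15 to 0.775 m from the base axis. Payload 6.1 kg.
Tool frame: the origin (TCP) lies between the finger pads; the fingertips stand 25 mm ahead of it and the grasp point (between the pads) lies 6 mm ahead of it; z points along the fingers, y is the direction in which the jaws open and shut (so a half turn about z gives the same grasp; the last joint's range is limited). The gripper opens to 85 mm and grips with 20 to 120 N. Pads are 22 mm wide; open, the fingers measure 114 mm over their backs; the gripper's body (76 mm by 85 mm) begins 54 mm behind the grasp point. The pads swing forward as they close: fully open they stand 13 mm farther back than shut.
Start: joints at [-1.272, 0.126, -0.04, 1.405, 0, 1.571], TCP at [0.155, -0.502, 0.218] pointing down, gripper open.
Joint ranges: [-2.72, 2.72], [-0.95, 1.95], [-1.27, 1.35], [-1.78, 2.02], [-1.46, 1.47], [-3.14, 3.14]. Speed limits (rad/s): [2.39, 2.39, 3.01, 3.14, 3.14, 3.14].

INTERFACE

Orientations are given as a unit quaternion [x, y, z, w].
In Python, from cell import arm, vision gives the robot as it stands. Calls block until the motion is done:
- arm.move_ptp(position, orientation): joint-space move of the TCP to a pose.
- arm.servo_line(position, rot=None, rate=0.15, contact_N=None): straight line of the TCP; rot=None keeps the orientation; rate is the mean speed in m/s. With contact_N (N) it stops when the force on the tool has changed by that much, and returns True; else False.
- arm.move_j(angles): joint-space move.
- arm.release() and arm.gripper_close(f_grip=None): open the fingers fully, or close them until they stop; f_grip is the grip in N (None keeps the last).
- arm.sleep(seconds).
- arm.ik(position, orientation): joint angles nearest the present ones, or None.
- arm.state(): the state.
- vision.snapshot(name): name is "side" or "top" or "wrist"; returns (picture, depth): 400x640x3 uint8, red, green, blue; 400x640 float32, m along the optical axis (not along the pixel's ray), 0 where there is no reading.
- vision.camera_info(name): a dict with "fx", "fy", "cx", "cy" (pixels), "pose" (4x4, takes a point from camera to world coordinates); the wrist camera has in their place "mount" (4x4, takes a point from camera to tool coordinates, whose origin is the TCP and whose axes are the flange's). Camera axes: x right, y up, looking along -z (the intrinsics and any distortion apply to the point x, -y, -z); pixel columns grow to the right and rows downward; lengths in m; the calibration is good to about 2 mm. The wrist camera is an equidistant fisheye: a pixel r from the principal point sees the ray r / f radians off the axis. A picture is of the moment at which its call begins: read the wrist's pose just before it. camera_info takes no time and is no camera call.
A pose or a line that the arm cannot do raises arm.PlanningError and nothing moves.
- arm.finish_job(): hands the job in, once; it reports no verdict.
Trained networks look in the newest picture that a camera, given by its name, has taken for a name from the list of things; names that differ only in an ending like _2 or _b are one class to them, and where a whole thing is asked for, a point or a joint stands for the part that bears it (a point fixed in the world has none). Each returns a list of dicts, best first, with "conf" (0 to 1); they miss things now and then, are a little off and sometimes report something else, mostly with a low value. They report only what shows in the picture. A call takes as long as a camera call.
- vision.silhouettes(thing, camera): "mask" (400x640 bool, what is visible of it) and "location" ([row, column] in pixels, amid what is visible of it).
The state is a dict: "time": time; "q": joint angles; "joint_vel": joint speeds; "joint_efforts": joint torques, N m; "position": TCP position; "eef_rot": TCP orientation; "ft_force": force on the tool from outside, world axes, zero at the start; "moment": the same for the moment, N m; "finger_gap": finger opening in m.
Only numpy, scipy, OpenCV 4.12 (cv2) and the standard library are available. Lean on these libraries where they do the work, as an engineer would, in place of code of your own. Each camera call takes 0.05 s, during which the arm holds its last target.

## Working session

There is one attempt and no reset: what is moved stays moved. The work goes in short steps, each a Python script; the robot and the scene stay as the last script left them, time stands still between calls to the robot, and variables do not carry over. Pictures are saved under pics/ and viewed, and the job is handed in when it is done.

```bash
ls; mkdir -p pics; python3 - <<'E'
from cell import arm, vision
import cv2
print(arm.state())
for n in ("side","top","wrist"):
    im,d=vision.snapshot(n); cv2.imwrite(f"pics/{n}0.png",im[:,:,::-1]); print(n,vision.camera_info(n))
E
```

```text
pics
{'time': 0.0, 'q': array([-1.27202673e+00,  1.26413233e-01, -4.06125882e-02,  1.40542164e+00,
        1.08770351e-05,  1.57077331e+00]), 'joint_vel': array([-0.00014907, -0.00050388,  0.00094806, -0.0005754 , -0.00159606,
        0.00147795]), 'joint_efforts': array([ 1.13942227e-03, -4.35911894e+01,  3.52924812e+01,  1.72881503e-02,
        9.51714014e-05,  1.51897251e-05]), 'position': array([ 0.15440483, -0.50132147,  0.21700898]), 'eef_rot': array([ 9.88860776e-01,  1.48841136e-01, -1.17481621e-04, -8.17183224e-04]), 'ft_force': array([-0.21224288,  0.01088526,  0.50162006]), 'moment': array([ 0.01196007,  0.01814908, -0.00848267]), 'finger_gap': 0.08576427653385375}
side {'fx': 445.52338469090614, 'fy': 445.52338469090614, 'cx': 322.78831402945536, 'cy': 198.64529260812157, 'pose': array([[ 0.93860585,  0.23152554, -0.25576353,  0.38564406],
       [-0.34492689,  0.61545088, -0.70869292, -0.74742336],
       [-0.00667062,  0.75340304,  0.65752518,  0.74911303],
       [ 0.        ,  0.        ,  0.        ,  1.        ]])}
top {'fx': 405.4184504951321, 'fy': 405.41845049513
[... 166 characters left out ...]
6e-01, -2.94270476e-03, -2.09064071e-02,
        -4.97429633e-02],
       [-2.10964630e-02,  1.00664472e-01,  9.94696739e-01,
         8.42015503e-01],
       [ 0.00000000e+00,  0.00000000e+00,  0.00000000e+00,
         1.00000000e+00]])}
wrist {'fx': 309.70691628693146, 'fy': 309.70691628693146, 'cx': 318.55614938913817, 'cy': 196.55502127423964, 'mount': array([[ 7.03694723e-04,  9.50655636e-01,  3.10247268e-01,
         7.99591017e-02],
       [ 9.99999721e-01, -7.46415728e-04,  1.89841847e-05,
         4.65348226e-04],
       [ 2.49620863e-04,  3.10247168e-01, -9.50655896e-01,
        -1.55280791e-01],
       [ 0.00000000e+00,  0.00000000e+00,  0.00000000e+00,
         1.00000000e+00]])}
```

View pics/side0.png

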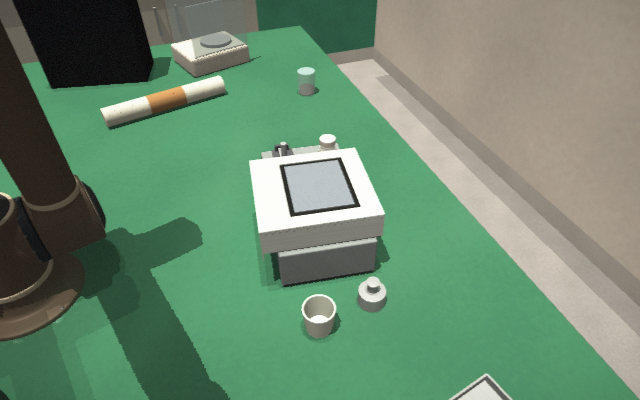

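View pics/top0.png

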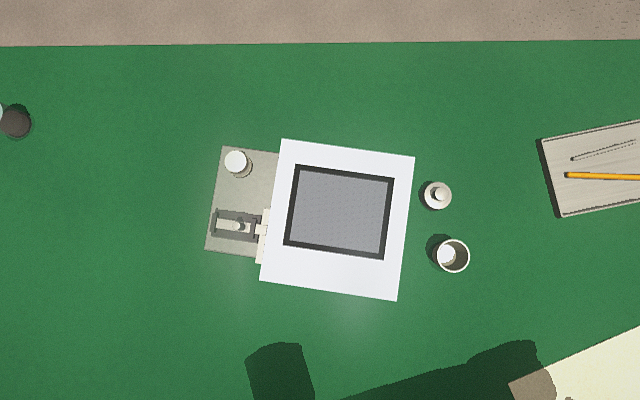

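The top view shows the lid as a white quad, with corners near (282,139), (414,157), (397,300) and (260,280). The knob is near (237,226), the jar near (237,161), and the cup and weight are to the right. Next I'll fit the chamber pose from the depth image.

```bash
cat > h.py <<'E'
import numpy as np, cv2
from cell import arm, vision
from scipy.spatial.transform import Rotation as R
def cloud(name):
    im,d=vision.snapshot(name); c=vision.camera_info(name)
    v,u=np.mgrid[0:400,0:640]
    P=np.stack([(u-c['cx'])/c['fx']*d,-(v-c['cy'])/c['fy']*d,-d],-1)
    W=P@c['pose'][:3,:3].T+c['pose'][:3,3]; W[d<=0]=np.nan
    return im,d,W
E
python3 - <<'E'
from h import *
im,d,W=cloud('top')
z=W[...,2]
print('table z',np.nanmedian(z[60:120,100:500]))
m=(z>0.150)&(z<0.175)
n,l,s,_=cv2.connectedComponentsWithStats(m.astype(np.uint8)); k=1+np.argmax(s[1:,4]); m=l==k
print(s[k])
print('lid top z',np.nanmedian(z[m]))
p=W[m][:,:2].astype(np.float32); r=cv2.minAreaRect(p); print(r); print(cv2.boxPoints(r))
for t in ('bolt_knob','jar_mid','cup_mid','weight_mid','lid_edge','bolt'):
    for o in vision.silhouettes(t,'top')[:2]:
        mm=o['mask']; q=W[mm]; print(t,o['conf'],o['location'],mm.sum(),np.nanmedian(q,0),np.nanmax(q[:,2]), np.nanpercentile(q,[2,98],axis=0))
mk=(z>0.145)&(np.abs(np.mgrid[0:400,0:640][1]-237)<25)&(np.abs(np.mgrid[0:400,0:640][0]-226)<20)
print(mk.sum(), W[mk])
cv2.imwrite('pics/topz.png',cv2.resize(im[120:310,190:430,::-1],None,fx=3,fy=3,interpolation=cv2.INTER_CUBIC))
E
```

```text
table z 0.0005399520311833994
[  259   139   156   163 19777]
lid top z 0.16241402343857436
((0.608307421207428, -0.06534822285175323), (0.23069830238819122, 0.2437899112701416), 81.5199966430664)
[[ 0.47073522 -0.16146116]
 [ 0.7118599  -0.19741145]
 [ 0.74587965  0.03076471]
 [ 0.50475496  0.066715  ]]
bolt_knob 0.9 [227.4, 237.3] 465 [0.59485861 0.10520067 0.11849351] 0.16518209322300137 [[0.5840059  0.06468748 0.1087001 ]
 [0.60748959 0.14975545 0.16322671]]
jar_mid 0.8 [162.2, 240.5] 612 [0.70580523 0.10975347 0.14431148] 0.1495261469464001 [[0.68802607 0.09271157 0.1000946 ]
 [0.73736064 0.1353175  0.14749061]]
cup_mid 0.94 [257.6, 447.8] 964 [ 0.54030618 -0.29569633  0.02784402] 0.06283557957761743 [[ 0.51331316 -0.31493435  0.00164566]
 [ 0.56978842 -0.25717517  0.06131638]]
weight_mid 0.82 [199.0, 438.3] 691 [ 0.65724117 -0.26155401  0.0361245 ] 0.06909466074014758 [[ 0.63496592 -0.29200626  0.00607011]
 [ 0.68511522 -0.24022685  0.064863  ]]
lid_edge 0.75 [219.2, 336.2] 20166 [ 0.60438204 -0.06436741  0.16238827] 0.16720868963046598 [[ 0.48868166 -0.17875285  0.1590444 ]
 [
[... 1946 characters left out ...]
536 0.15940251]
 [0.59314122 0.10066749 0.15990556]
 [0.5932323  0.09948151 0.15756846]
 [0.59349644 0.09921273 0.15092288]
 [0.5914532  0.11069413 0.16039464]
 [0.59135603 0.10841626 0.16289771]
 [0.59140099 0.10701895 0.1616337 ]
 [0.59138726 0.10526092 0.16192559]
 [0.59132254 0.10319978 0.16356931]
 [0.59138506 0.1018991  0.16183949]
 [0.59135754 0.10006366 0.16249712]
 [0.59163667 0.10000438 0.15502209]
 [0.59193309 0.10000726 0.14708703]
 [0.5897367  0.10877033 0.16122907]
 [0.5896848  0.10675621 0.16262633]
 [0.58971486 0.1052789  0.16169901]
 [0.5896711  0.1033252  0.16286575]
 [0.58965433 0.10154811 0.16326695]
 [0.58997061 0.10185633 0.15421707]
 [0.5902217  0.10171695 0.1470155 ]]
```

View pics/topz.png

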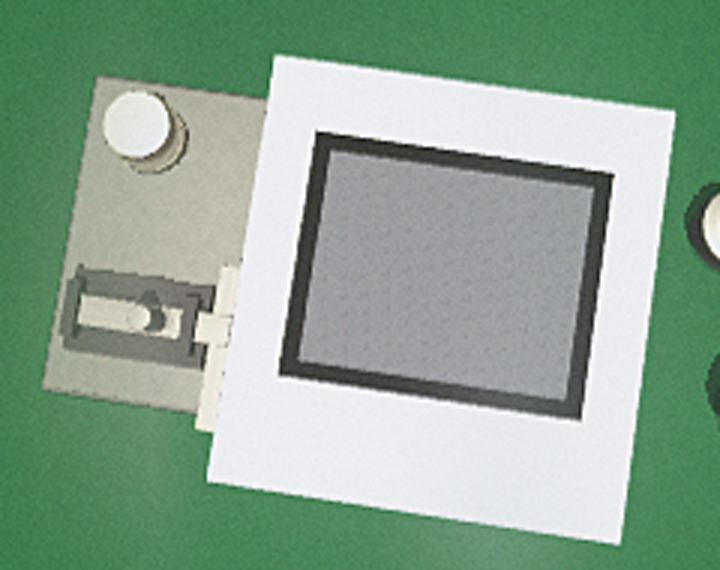

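```bash
cat >> h.py <<'E'
YAW=np.arctan2(-0.03595,0.24112)
RC=R.from_euler('z',YAW).as_matrix()
ORG=np.array([0.6083,-0.0653,0])+RC@np.array([.0095,0,0])
def c2w(p): return ORG+RC@np.asarray(p,float)
def w2c(p): return RC.T@(np.asarray(p,float)-ORG)
def rot(s,flip=False):
    "tool z slanting forward & down by s (rad) below horizontal, jaws along chamber y"
    z=np.array([np.cos(s),0,-np.sin(s)]); y=np.array([0,1.,0])*(-1 if flip else 1); x=np.cross(y,z)
    return R.from_matrix(RC@np.stack([x,y,z],1)).as_quat()
def tcp_for_corner(c,s,lead=.025,half=.011):
    "TCP (chamber coords) for upper tip corner at c"
    a=np.array([np.cos(s),0,-np.sin(s)]); n=np.array([np.sin(s),0,np.cos(s)])
    return np.asarray(c,float)-half*n-lead*a
def corner(s,pos=None,lead=.025,half=.011):
    p=w2c(arm.state()['position'] if pos is None else pos)
    return p+half*np.array([np.sin(s),0,np.cos(s)])+lead*np.array([np.cos(s),0,-np.sin(s)])
E
python3 - <<'E'
from h import *
np.set_printoptions(precision=4,suppress=True)
print(np.degrees(YAW),ORG)
for n,p in dict(knob=[.5955,.1055,.162],jar=[.7137,.113,.14],cup=[.541,-.286,0],weight=[.66,-.265,0]).items(): print(n,w2c(p))
# grasp for knob: jaws along chamber x
for sgn in (1,-1):
    z=np.array([0,0,-1.]);y=np.array([sgn,0,0.]);x=np.cross(y,z)
    q=R.from_matrix(RC@np.stack([x,y,z],1)).as_quat()
    print(sgn,q,arm.ik([.5955,.1055,.155],q))
for f in (0,1):
  for s in (40,55,60):
    for y in (-.095,0,.095):
      p=tcp_for_corner([-.115,y,.09],np.radians(s))
      print(f,s,y,arm.ik(c2w(p),rot(np.radians(s),f)))
E
```

```text
-8.480096874375741 [ 0.6177 -0.0667  0.    ]
knob [-0.0473  0.167   0.162 ]
jar [0.0685 0.1919 0.14  ]
cup [-0.0435 -0.2282  0.    ]
weight [ 0.0711 -0.1899  0.    ]
1 [0.7575 0.6529 0.     0.    ] [0.1753 0.283  0.0174 1.3052 0.     1.8941]
-1 [-0.6529  0.7575  0.      0.    ] [ 0.1753  0.283   0.0174  1.3052  0.     -1.2474]
0 40 -0.095 [-0.4282 -0.5256 -1.1747  0.0687  0.2135 -0.1829]
0 40 0 [-0.0449 -0.5546 -1.189   0.0664 -0.0789  0.0664]
0 40 0.095 [ 0.3113 -0.4665 -1.1431  0.0759 -0.3465  0.3078]
0 55 -0.095 [-0.3731 -0.3891 -0.9099  0.4512  0.1284 -0.1854]
0 55 0 [-0.0659 -0.4079 -0.9217  0.4477 -0.0471  0.0673]
0 55 0.095 [ 0.227  -0.3494 -0.8837  0.459  -0.2116  0.3119]
0 60 -0.095 [-0.3571 -0.3287 -0.8221  0.5632  0.104  -0.1818]
0 60 0 [-0.0719 -0.345  -0.8333  0.5602 -0.038   0.066 ]
0 60 0.095 [ 0.2018 -0.2938 -0.7975  0.5701 -0.1722  0.306 ]
1 40 -0.095 [-0.4282 -0.5256 -1.1747  0.0687  0.2135  2.9587]
1 40 0 [-0.0449 -0.5546 -1.189   0.0664 -0.0789 -3.0752]
1 40 0.095 [ 0.3113 -0.4665 -1.1431  0.0759 -0.3465 -2.8338]
1 55 -0.095 [-0.3731 -0.3891 -0.9099  0.4512  0.1284  2.9562]
1 55 0 [-0.0659 -0.4079 -0.9217  0.4477 -0.0471 -3.0743]
1 55 0.095 [ 0.227  -0.3494 -0.8837  0.459  -0.2116 -2.8297]
1 60 -0.095 [-0.3571 -0.3287 -0.8221  0.5632  0.104   2.9598]
1 60 0 [-0.0719 -0.345  -0.8333  0.5602 -0.038  -3.0756]
1 60 0.095 [ 0.2018 -0.2938 -0.7975  0.5701 -0.1722 -2.8356]
```

```bash
python3 - <<'E'
from h import *
np.set_printoptions(precision=4,suppress=True)
q=[0.7575,0.6529,0,0]
k=np.array([.5955,.1055,0])
arm.move_ptp(k+[0,0,.27],q)
print(arm.servo_line(k+[0,0,.155],rate=.12,contact_N=10))
st=arm.state();print(st['time'],st['position'],st['ft_force'])
im,d=vision.snapshot('wrist'); cv2.imwrite('pics/w1.png',im[:,:,::-1])
E
```

```text
False
4.2667 [0.596  0.1055 0.1559] [0.1974 0.3634 0.2766]
```

View pics/w1.png

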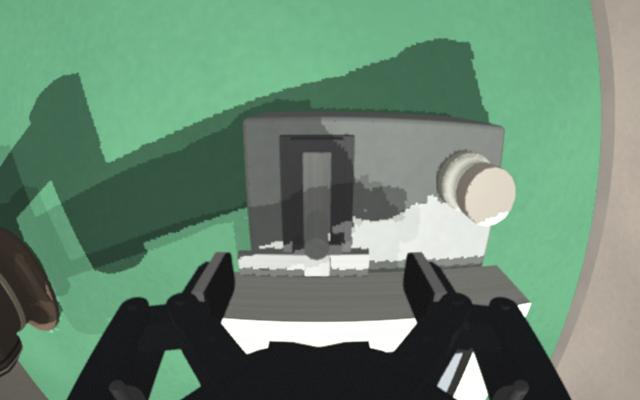

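The wrist view shows the knob at (317,248), midway between the pads at about (222,275) and (415,275). I'll close on it and draw the bolt.

```bash
python3 - <<'E'
from h import *
np.set_printoptions(precision=4,suppress=True)
arm.gripper_close(30)
st=arm.state();print(st['time'],st['position'],st['finger_gap'],st['ft_force'])
p0=st['position']
yd=RC@[0,1,0]
print(arm.servo_line(p0+yd*.033,rate=.04,contact_N=14))
st=arm.state();print(st['time'],(st['position']-p0)@RC,st['finger_gap'],st['ft_force'])
im,d,W=cloud('top'); cv2.imwrite('pics/t2.png',cv2.resize(im[120:310,190:430,::-1],None,fx=3,fy=3))
E
```

```text
5.0833 [0.5955 0.1055 0.155 ] -2.7042081583391e-06 [-0.1359 -0.4734  0.4134]
False
6.0583 [-0.      0.0329 -0.    ] 6.3464923912401e-05 [-0.4043 -0.4578  0.0232]
```

View pics/t2.png

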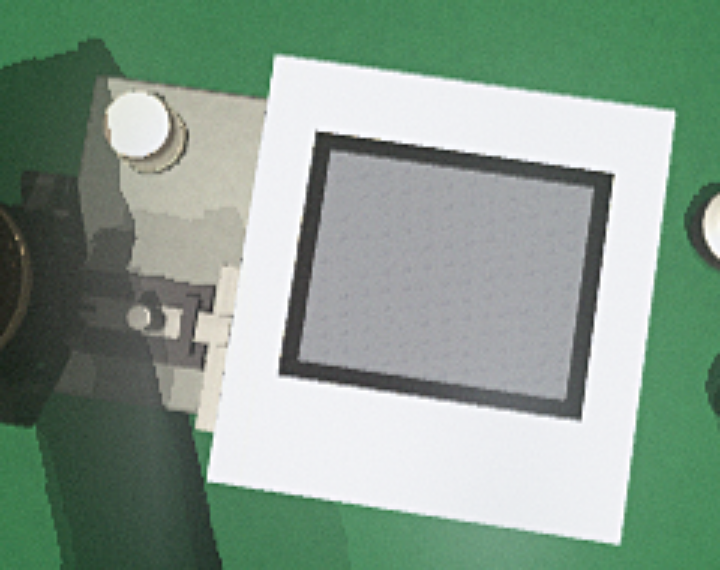

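The grip missed: the gap closed to 0 and the knob has not moved. Before trying again I'll check where the fingertips really are.

```bash
python3 - <<'E'
from h import *
np.set_printoptions(precision=4,suppress=True)
im,d,W=cloud('side'); cv2.imwrite('pics/s3.png',cv2.resize(im[60:260,140:400,::-1],None,fx=3,fy=3))
np.save('s3.npy',W)
im,d=vision.snapshot('wrist'); cv2.imwrite('pics/w3.png',im[:,:,::-1]); np.save('w3d.npy',d)
print(arm.state()['position'],arm.state()['eef_rot'])
E
```

```text
[0.6004 0.1379 0.155 ] [0.7576 0.6528 0.     0.    ]
```

View pics/s3.png

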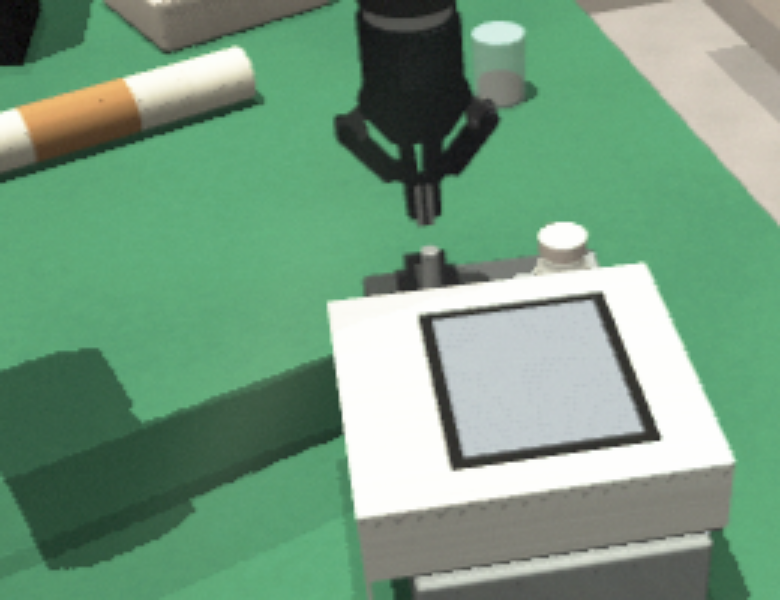

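View pics/w3.png

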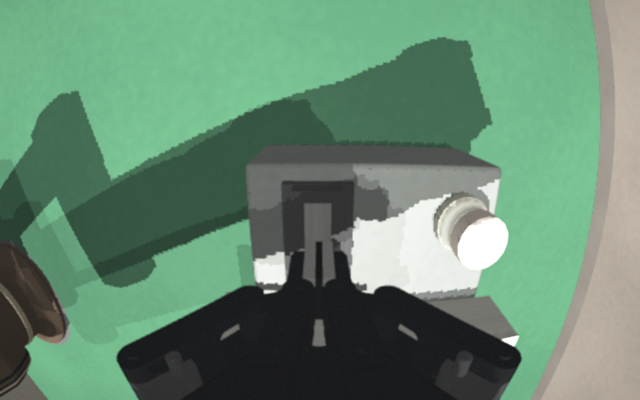

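```bash
python3 - <<'E'
import numpy as np
np.set_printoptions(precision=3,suppress=True)
W=np.load('s3.npy')
for r in range(118,148,2):
    print(r,[tuple(np.round(W[r,c],3)) for c in (279,281,283,285)])
E
```

```text
118 [(np.float64(0.596), np.float64(0.126), np.float64(0.217)), (np.float64(0.6), np.float64(0.125), np.float64(0.216)), (np.float64(0.605), np.float64(0.124), np.float64(0.216)), (np.float64(0.609), np.float64(0.123), np.float64(0.215))]
120 [(np.float64(0.596), np.float64(0.129), np.float64(0.21)), (np.float64(0.602), np.float64(0.133), np.float64(0.207)), (np.float64(0.605), np.float64(0.126), np.float64(0.21)), (np.float64(0.608), np.float64(0.122), np.float64(0.211))]
122 [(np.float64(0.596), np.float64(0.13), np.float64(0.204)), (np.float64(0.6), np.float64(0.127), np.float64(0.205)), (np.float64(0.605), np.float64(0.128), np.float64(0.203)), (np.float64(0.61), np.float64(0.129), np.float64(0.201))]
124 [(np.float64(0.594), np.float64(0.125), np.float64(0.201)), (np.float64(0.599), np.float64(0.124), np.float64(0.201)), (np.float64(0.603), np.float64(0.123), np.float64(0.201)), (np.float64(0.609), np.float64(0.128), np.float64(0.197))]
126 [(np.float64(0.594), np.float64(0.127), np.float64(0.195)), (np.float64(0.599), np.float64(0.126), np.float64(0.194)), (np.float64(0.603), n
[... 1797 characters left out ...]
643), np.float64(0.349), np.float64(-0.0)), (np.float64(0.592), np.float64(0.109), np.float64(0.163)), (np.float64(0.596), np.float64(0.105), np.float64(0.164)), (np.float64(0.601), np.float64(0.107), np.float64(0.161))]
144 [(np.float64(0.598), np.float64(0.16), np.float64(0.123)), (np.float64(0.59), np.float64(0.102), np.float64(0.162)), (np.float64(0.594), np.float64(0.099), np.float64(0.163)), (np.float64(0.599), np.float64(0.099), np.float64(0.161))]
146 [(np.float64(0.596), np.float64(0.152), np.float64(0.123)), (np.float64(0.589), np.float64(0.101), np.float64(0.157)), (np.float64(0.593), np.float64(0.098), np.float64(0.158)), (np.float64(0.599), np.float64(0.102), np.float64(0.154))]
```

```bash
python3 - <<'E'
from h import *
np.set_printoptions(precision=4,suppress=True)
d=np.load('w3d.npy'); c=vision.camera_info('wrist')
def tool(u,v):
    a=(u-c['cx'])/c['fx'];b=(v-c['cy'])/c['fy'];r=np.hypot(a,b)
    ray=np.array([np.sin(r)*a/r,-np.sin(r)*b/r,-np.cos(r)]); P=ray/np.cos(r)*d[v,u]
    return c['mount'][:3,:3]@P+c['mount'][:3,3]
for u in (300,340):
    for v in range(246,300,6): print(u,v,d[v,u],tool(u,v))
st=arm.state(); RW=R.from_quat(st['eef_rot']).as_matrix()
for (u,v) in ((480,245),(485,235),(470,160),(260,215),(318,215),(500,330)): print((u,v),tool(u,v),st['position']+RW@tool(u,v))
E
```

```text
300 246 0.22473232 [-0.0248 -0.013   0.0471]
300 252 0.14985242 [ 0.0071 -0.0086 -0.0212]
300 258 0.14447415 [ 0.0069 -0.0083 -0.027 ]
300 264 0.1386211 [ 0.0072 -0.0079 -0.033 ]
300 270 0.13289611 [ 0.0076 -0.0076 -0.0389]
300 276 0.13020267 [ 0.0065 -0.0075 -0.0421]
300 282 0.11314231 [ 0.0138 -0.0065 -0.0577]
300 288 0.11076202 [ 0.013  -0.0063 -0.0604]
300 294 0.10920888 [ 0.0117 -0.0063 -0.0625]
340 246 0.22399917 [-0.0244  0.0162  0.0465]
340 252 0.1499127 [ 0.0071  0.011  -0.0212]
340 258 0.14528243 [ 0.0065  0.0107 -0.0262]
340 264 0.13866441 [ 0.0072  0.0103 -0.033 ]
340 270 0.13555501 [ 0.0061  0.0101 -0.0366]
340 276 0.13026352 [ 0.0064  0.0098 -0.0421]
340 282 0.11257993 [ 0.0141  0.0085 -0.0582]
340 288 0.11264931 [ 0.0118  0.0086 -0.0588]
340 294 0.10793622 [ 0.0125  0.0083 -0.0636]
(480, 245) [-0.0086  0.1079  0.0108] [0.7058 0.1134 0.1442]
(485, 235) [-0.0016  0.1105  0.0112] [0.7094 0.12   0.1438]
(470, 160) [0.0354 0.1262 0.0774] [0.7304 0.1543 0.0776]
(260, 215) [-0.0039 -0.0428  0.0558] [0.5574 0.1404 0.0992]
(318, 215) [0.0032 0.0002 0.0383] [0.601  0.141  0.1167]
(500, 330) [-0.0852  0.1461  0.0044] [0.7322 0.0321 0.1506]
```

The arm pose is right: the wrist depth puts the jar top at 0.144 and the deck at 0.099. The fingertips, though, end about 15 mm behind the reported TCP instead of 25 mm ahead, so the tool is about 40 mm short of the stated geometry. I'll correct for that and regrip lower.

```bash
sed -i 's/lead=.025,half=.011/lead=-.0145,half=.010/' h.py; python3 - <<'E'
from h import *
np.set_printoptions(precision=4,suppress=True)
k=np.array([.5955,.1055,0])
p=arm.state()['position']
arm.servo_line([p[0],p[1],.19],rate=.15)
arm.release()
arm.servo_line(k+[0,0,.19],rate=.15)
print(arm.servo_line(k+[0,0,.115],rate=.1,contact_N=8))
arm.gripper_close(30)
st=arm.state();print(st['time'],st['position'],st['finger_gap'],st['ft_force'])
E
```

```text
False
9.2917 [0.5947 0.1056 0.1152] 0.012896205650954716 [-4.8277  0.238   4.1064]
```

```bash
python3 - <<'E'
from h import *
np.set_printoptions(precision=4,suppress=True)
p0=arm.state()['position']; p0[0]=.5955-.0006
yd=RC@[0,1,0]
print(arm.servo_line(p0+yd*.034,rate=.03,contact_N=18))
st=arm.state();print(st['time'],(st['position']-p0)@RC,st['finger_gap'],st['ft_force'])
arm.release()
p=arm.state()['position'];print((p-p0)@RC)
arm.servo_line([p[0],p[1],.24],rate=.2)
im,d,W=cloud('top'); cv2.imwrite('pics/t4.png',cv2.resize(im[120:310,190:430,::-1],None,fx=3,fy=3))
im,d=vision.snapshot('wrist'); cv2.imwrite('pics/w4.png',im[:,:,::-1])
print(arm.state()['time'],arm.state()['ft_force'])
E
```

```text
False
10.575 [-0.0002  0.0299 -0.    ] 0.012783065094616061 [ -6.0414 -13.2599   5.2076]
[ 0.      0.0341 -0.    ]
12.1417 [-0.0726  0.2315  0.0226]
```

View pics/w4.png

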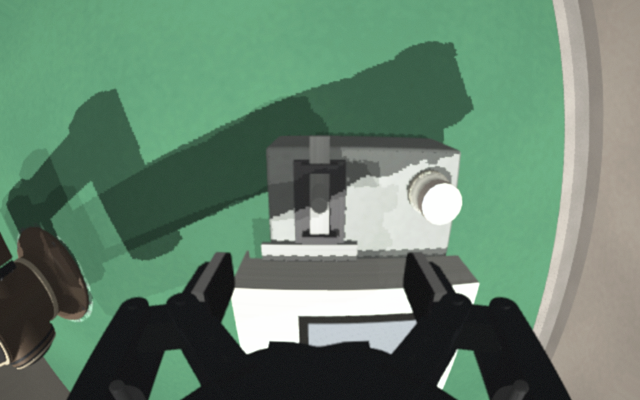

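The bolt moved 30 mm and came up against its stop: the wrist view shows the knob at (318,205) and the bar sticking out beyond the far strap. Now I'll raise the lid near its left end.

```bash
python3 - <<'E'
from h import *
np.set_printoptions(precision=4,suppress=True)
s=np.radians(45); q=rot(s)
arm.gripper_close(30)
arm.move_ptp(c2w(tcp_for_corner([-.24,.095,.22],s)),q)
print(arm.servo_line(c2w(tcp_for_corner([-.20,.095,.058],s)),rate=.2,contact_N=8))
im,d=vision.snapshot('wrist'); cv2.imwrite('pics/w5.png',im[:,:,::-1])
im,d,W=cloud('side'); cv2.imwrite('pics/s5.png',cv2.resize(im[100:300,180:440,::-1],None,fx=3,fy=3))
st=arm.state();print(st['time'],corner(s),st['ft_force'],st['finger_gap'],st['q'])
E
```

```text
False
15.3167 [-0.1992  0.0955  0.0595] [-0.3507  0.4606 -0.4441] -1.3411874865293678e-05 [ 0.3811 -0.4863 -1.2146  0.1284 -0.365   0.3921]
```

View pics/w5.png

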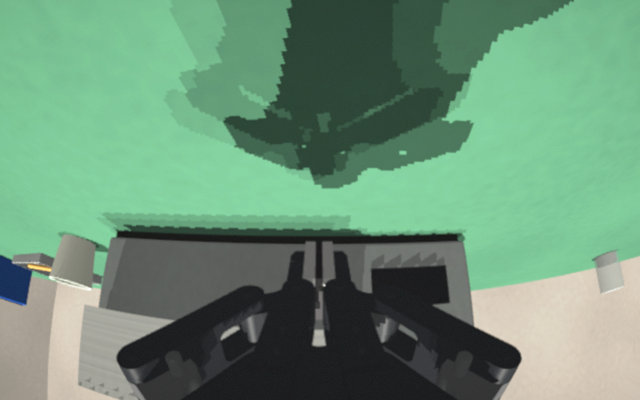

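View pics/s5.png

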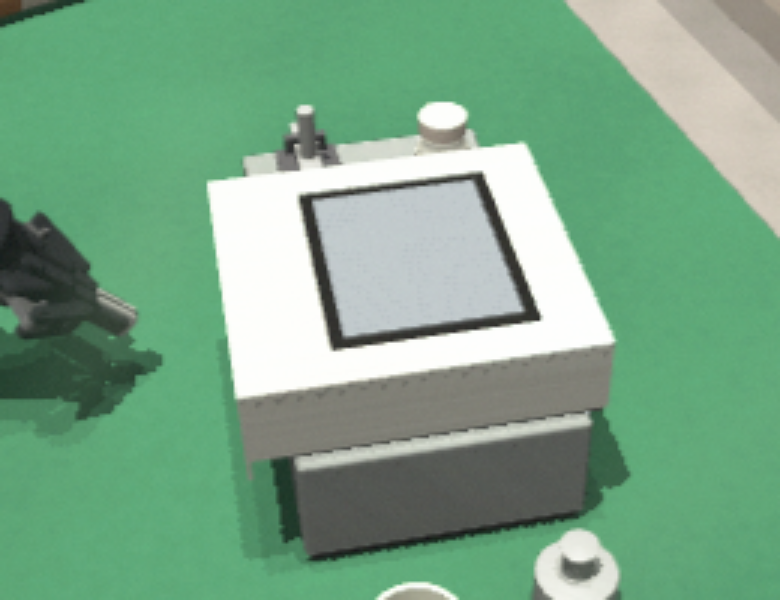

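The side view shows the closed finger standing in front of the lid's left end. I'll insert it under the edge and lift in small steps.

```bash
python3 - <<'E'
from h import *
np.set_printoptions(precision=4,suppress=True)
s=np.radians(45)
print(arm.servo_line(c2w(tcp_for_corner([-.115,.095,.058],s)),rate=.1,contact_N=6))
st=arm.state(); print(st['time'],corner(s),st['ft_force'])
f0=st['ft_force']
z=.060
for i in range(30):
    z+=.002
    arm.servo_line(c2w(tcp_for_corner([-.115,.095,z],s)),rate=.04)
    st=arm.state(); c=corner(s); f=st['ft_force']-f0
    print(i,round(st['time'],2),c,f)
    if f[2]<-15 or c[2]>.083: break
E
```

```text
False
16.3167 [-0.1156  0.0949  0.0576] [-0.7185  0.3048 -0.5345]
0 16.57 [-0.1149  0.0953  0.0628] [ 1.0462 -0.5121  0.9831]
1 16.82 [-0.1149  0.0951  0.0643] [ 0.0102 -0.0669 -0.6241]
2 17.07 [-0.1149  0.095   0.0662] [ 0.6582 -0.312   0.3937]
3 17.32 [-0.1151  0.0949  0.0679] [ 0.2174 -0.9697  0.5682]
4 17.57 [-0.1159  0.0948  0.069 ] [-1.1648 -0.5272 -2.7431]
5 17.82 [-0.1161  0.0947  0.0706] [-3.7613  0.33   -5.56  ]
6 18.07 [-0.1161  0.0947  0.0728] [-6.7933  0.646  -4.5153]
7 18.32 [-0.1161  0.0947  0.0749] [-7.2795  0.7797 -3.2833]
8 18.57 [-0.1162  0.0947  0.0769] [-7.5214  0.5214 -2.9451]
9 18.82 [-0.1162  0.0947  0.0788] [-8.5126  0.8419 -4.2796]
10 19.07 [-0.1162  0.0947  0.0808] [-8.2618  1.4687 -3.1785]
11 19.32 [-0.1162  0.0947  0.0828] [-7.7246  0.3845 -4.0431]
12 19.57 [-0.1162  0.0947  0.0848] [-7.6723  0.8237 -2.8032]
```

```bash
python3 - <<'E'
from h import *
np.set_printoptions(precision=4,suppress=True)
s=np.radians(45)
st=arm.state(); f0=st['ft_force']; z=.0856
for i in range(30):
    z+=.0015
    arm.servo_line(c2w(tcp_for_corner([-.115,.095,z],s)),rate=.04)
    st=arm.state(); c=corner(s); f=st['ft_force']
    print(i,round(st['time'],2),c,f)
    if np.linalg.norm(f-f0)>5 or c[2]>.0955: break
im,d,W=cloud('top'); z=W[...,2]; im2,d2=vision.snapshot('side'); 
cv2.imwrite('pics/s6.png',cv2.resize(im2[100:300,180:440,::-1],None,fx=3,fy=3))
C=(W-ORG)@RC
m=(C[...,0]>-.12)&(C[...,0]<.1)&(abs(C[...,1])<.1)&(C[...,2]>.15)&(C[...,2]<.2)
A=np.c_[C[m][:,0],np.ones(m.sum())]; k=np.linalg.lstsq(A,C[m][:,2],rcond=None)[0]; print('lid angle',-np.arctan(k[0]),k)
E
```

```text
0 19.82 [-0.1162  0.0947  0.0859] [-8.5384  1.3227 -4.6325]
1 20.07 [-0.1162  0.0947  0.0874] [-8.2231  0.9924 -4.8825]
2 20.32 [-0.1162  0.0947  0.0889] [-8.411   0.9673 -3.8181]
3 20.57 [-0.1161  0.0947  0.0905] [-8.0931  1.4936 -4.3919]
4 20.82 [-0.1161  0.0947  0.092 ] [-8.5414  0.5543 -4.0969]
5 21.07 [-0.116   0.0947  0.0937] [-8.0714  0.8136 -3.9292]
6 21.32 [-0.1159  0.0947  0.0952] [-6.972   0.7557 -4.1582]
7 21.57 [-0.1159  0.0947  0.0968] [-7.5353  1.0303 -3.3948]
lid angle 0.10903478769831719 [-0.1095  0.1757]
```

View pics/s6.png

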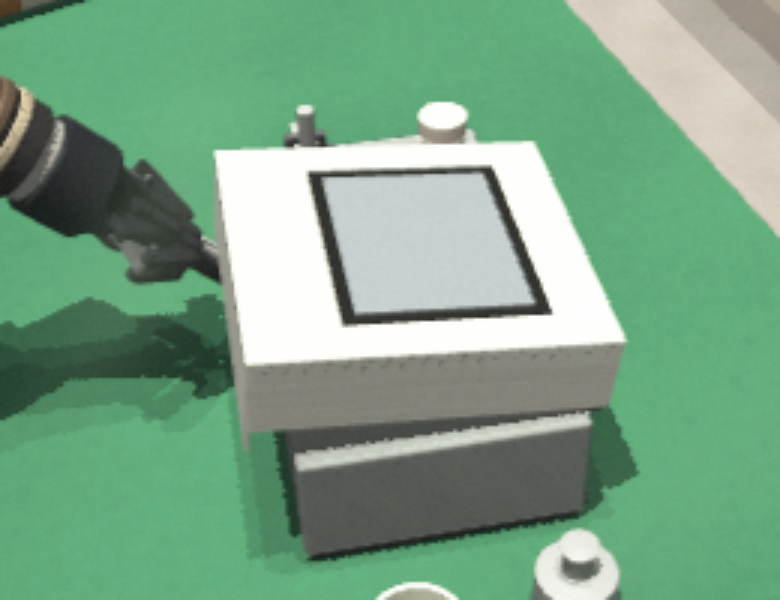

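The lid stands at 0.109 rad, just short of the catch. I'll withdraw and look under the front edge.

```bash
python3 - <<'E'
from h import *
np.set_printoptions(precision=4,suppress=True)
s=np.radians(45)
arm.servo_line(c2w(tcp_for_corner([-.117,.095,.082],s)),rate=.1)
arm.servo_line(c2w(tcp_for_corner([-.20,.095,.075],s)),rate=.15)
arm.servo_line(c2w(tcp_for_corner([-.21,.0,.07],s)),rate=.25)
arm.sleep(.2)
st=arm.state()
im,d=vision.snapshot('wrist'); cv2.imwrite('pics/w7.png',cv2.flip(im[:,:,::-1],-1)); np.save('w7d.npy',d); np.savez('w7p.npz',p=st['position'],q=st['eef_rot'])
print(st['time'],corner(s),st['ft_force'])
print([ (o['conf'],o['location']) for o in vision.silhouettes('catch','wrist')])
im,d,W=cloud('top'); C=(W-ORG)@RC
m=(C[...,0]>-.12)&(C[...,0]<.1)&(abs(C[...,1])<.1)&(C[...,2]>.15)&(C[...,2]<.2)
A=np.c_[C[m][:,0],np.ones(m.sum())]; k=np.linalg.lstsq(A,C[m][:,2],rcond=None)[0]; print('lid angle',-np.arctan(k[0]),k)
E
```

```text
23.5167 [-0.2098  0.0011  0.07  ] [0.9759 0.5735 0.6269]
[]
lid angle 0.108919942130382 [-0.1094  0.1757]
```

View pics/w7.png

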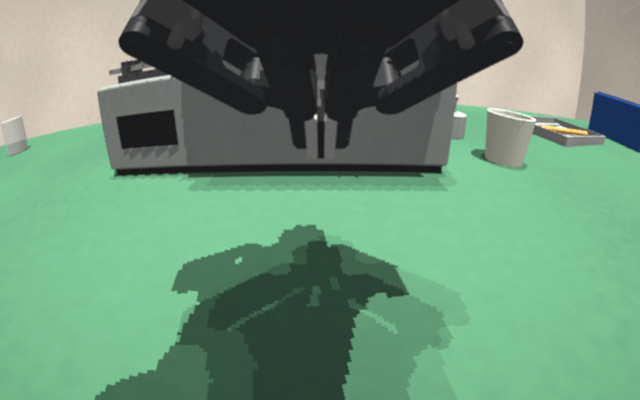

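The gripper hides the middle of the front face in this view, so I'll feel for the catch, starting at y=0.

```bash
cat >> h.py <<'E'
def probe(y,s,z=.090,x0=-.14,x1=-.117,N=2.5):
    arm.servo_line(c2w(tcp_for_corner([x0,y,z],s)),rate=.2)
    arm.sleep(.15); f0=arm.state()['ft_force']
    hit=arm.servo_line(c2w(tcp_for_corner([x1,y,z],s)),rate=.03,contact_N=N)
    st=arm.state(); c=corner(s); print('probe',y,hit,round(st['time'],2),c,RC.T@(st['ft_force']-f0))
    return hit,c
E
python3 - <<'E'
from h import *
np.set_printoptions(precision=4,suppress=True)
s=np.radians(57)
arm.servo_line(c2w(tcp_for_corner([-.18,.0,.085],s)),rot(s),rate=.15)
h,c=probe(0,s)
if not h:
    for y in (.036,-.036):
        arm.servo_line(c2w(tcp_for_corner([-.14,y*.0,.09],s)),rate=.15)
        h,c=probe(y,s)
        if h: break
        arm.servo_line(c2w(tcp_for_corner([-.14,y,.09],s)),rate=.15)
E
```

```text
probe 0 True 25.26 [-0.1181 -0.      0.0891] [-0.7553  0.8024  1.1637]
```

```bash
python3 - <<'E'
from h import *
np.set_printoptions(precision=4,suppress=True)
s=np.radians(57)
for x in (-.118,-.116,-.114,-.112):
    arm.servo_line(c2w(tcp_for_corner([x,0,.090],s)),rate=.04,contact_N=8)
    a=[]
    for k in range(4):
        arm.sleep(.03); a.append(RC.T@arm.state()['ft_force'])
    print(arm.state()['time'],corner(s),np.mean(a,0))
E
```

```text
25.6417 [-0.1181 -0.      0.0899] [0.126  0.2106 0.1541]
26.025 [-0.117 -0.     0.089] [-4.8175  0.0799 -0.9338]
26.4083 [-0.117  -0.      0.0872] [-12.6649   0.5272   0.2534]
26.7917 [-0.117  -0.      0.0853] [-18.8729   0.5631   0.748 ]
```

Stiff contact at corner x = -0.117, and no spring force before it, so this is not the catch. It may be the gripper's shoulder against the lid wall. I'll back off and measure the gripper's shape from the wrist depth.

```bash
python3 - <<'E'
from h import *
np.set_printoptions(precision=4,suppress=True)
s=np.radians(57)
arm.servo_line(c2w(tcp_for_corner([-.14,0,.088],s)),rate=.15)
print(arm.state()['time'],arm.state()['ft_force'])
im,d=vision.snapshot('side'); cv2.imwrite('pics/s8.png',cv2.resize(im[100:300,180:440,::-1],None,fx=3,fy=3))
d=np.load('w3d.npy'); c=vision.camera_info('wrist')
v,u=np.mgrid[0:400,0:640]; a=(u-c['cx'])/c['fx'];b=(v-c['cy'])/c['fy'];r=np.hypot(a,b)+1e-9
P=np.stack([np.tan(r)*a/r*d,-np.tan(r)*b/r*d,-d],-1); T=P@c['mount'][:3,:3].T+c['mount'][:3,3]
m=(d>0)&(T[...,2]<-.012)&(abs(T[...,1])<.07)
for z in np.arange(-.012,-.16,-.005):
    k=m&(T[...,2]<=z)&(T[...,2]>z-.005)
    if k.any(): print(round(z,3),k.sum(),'x max',np.percentile(T[k][:,0],[50,98]),'y',np.percentile(T[k][:,1],[1,99]), 'x near y=0',np.percentile(T[k&(abs(T[...,1])<.02)][:,0],[98]) if (k&(abs(T[...,1])<.02)).any() else None)
E
```

```text
27.125 [-0.095   0.2697  0.3089]
-0.012 4 x max [0.0107 0.0108] y [-0.0064  0.004 ] x near y=0 [0.0108]
-0.017 184 x max [0.0109 0.0117] y [-0.0119  0.0115] x near y=0 [0.0117]
-0.022 258 x max [0.0076 0.0115] y [-0.0134  0.0131] x near y=0 [0.0115]
-0.027 301 x max [0.0078 0.0116] y [-0.0135  0.0132] x near y=0 [0.0116]
-0.032 325 x max [0.0079 0.0117] y [-0.0136  0.0131] x near y=0 [0.0117]
-0.037 388 x max [0.0101 0.0118] y [-0.0135  0.013 ] x near y=0 [0.0118]
-0.042 259 x max [0.0109 0.0118] y [-0.0134  0.013 ] x near y=0 [0.0118]
-0.047 523 x max [0.0082 0.0118] y [-0.0083  0.0078] x near y=0 [0.0118]
-0.052 416 x max [0.0118 0.0139] y [-0.0208  0.0207] x near y=0 [0.0139]
-0.057 1336 x max [0.0118 0.0139] y [-0.0306  0.0302] x near y=0 [0.014]
-0.062 1736 x max [0.0119 0.0139] y [-0.035   0.0346] x near y=0 [0.0127]
-0.067 3211 x max [0.0073 0.0127] y [-0.0379  0.0377] x near y=0 [0.0129]
-0.072 1702 x max [0.0113 0.0132] y [-0.0422  0.0421] x near y=0 [0.0166]
-0.077 2179 x max [0.012  0.0176] y [-0.046   0.0455] x near y=0 [0.0178]
-0.082 3356 x max [0.0118 0.0177] y [-0.0495  0.0493] x near y=0 [0.0179]
-0.087 3650 x max [0.0116 0.0178] y [-0.0535  0.0532] x near y=0 [0.018]
-0.092 3538 x max [0.012  0.0178] y [-0.0576  0.057 ] x near y=0 [0.0179]
-0.097 5255 x max [0.0113 0.0178] y [-0.0595  0.0592] x near y=0 [0.018]
-0.102 5411 x max [0.0108 0.0197] y [-0.059   0.0584] x near y=0 [0.02]
-0.107 3654 x max [0.0123 0.0206] y [-0.0531  0.0535] x near y=0 [0.0207]
-0.112 1000 x max [0.0197 0.0209] y [-0.0192  0.0188] x near y=0 [0.0209]
```

View pics/s8.png

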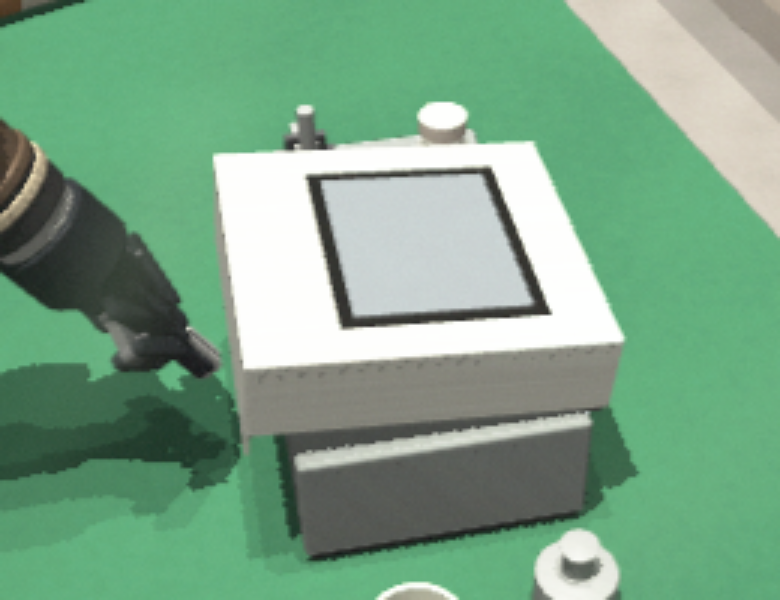

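The numbers fit the finger's top side wedging on the lid edge: with the measured tip size (half-width 11.2 mm) it reaches z = 0.1125 there. So there is no catch near y=0. I'll correct the tip geometry, use a flatter slant and probe both sides.

```bash
sed -i 's/lead=-.0145,half=.010/lead=-.016,half=.0112/' h.py; python3 - <<'E'
from h import *
np.set_printoptions(precision=4,suppress=True)
s=np.radians(50)
arm.servo_line(c2w(tcp_for_corner([-.15,.0,.09],s)),rot(s),rate=.15)
for y in (.037,-.037):
    h,c=probe(y,s,z=.092,x0=-.14,x1=-.116)
    if h: break
    arm.servo_line(c2w(tcp_for_corner([-.14,y,.092],s)),rate=.15)
im,d,W=cloud('top'); C=(W-ORG)@RC
m=(C[...,0]>-.12)&(C[...,0]<.1)&(abs(C[...,1])<.1)&(C[...,2]>.15)&(C[...,2]<.2)
A=np.c_[C[m][:,0],np.ones(m.sum())]; k=np.linalg.lstsq(A,C[m][:,2],rcond=None)[0]; print('lid angle',-np.arctan(k[0]),k)
E
```

```text
probe 0.037 False 28.89 [-0.1163  0.0369  0.0916] [ 0.8111  0.3378 -1.9604]
probe -0.037 True 30.42 [-0.1252 -0.0367  0.0914] [-3.1858  0.1473  2.8226]
lid angle 0.09489315128366625 [-0.0952  0.174 ]
```

The catch is felt at y ≈ -37: first contact at x = -0.125, as expected. I'll push it in by about 10 mm below the edge, then raise and steepen the finger while holding it in.

```bash
cat > push.py <<'E'
from h import *
np.set_printoptions(precision=4,suppress=True)
s=np.radians(50); Y=-.037
arm.servo_line(c2w(tcp_for_corner([-.130,Y,.089],s)),rate=.1); arm.sleep(.15)
f0=arm.state()['ft_force']
for x in (-.124,-.121,-.118,-.1155,-.1135,-.112):
    arm.servo_line(c2w(tcp_for_corner([x,Y,.089],s)),rate=.04)
    st=arm.state(); c=corner(s); f=RC.T@(st['ft_force']-f0); print(round(st['time'],2),x,c,f)
    if c[0]>-.1160 or abs(f[0])>16: break
E
python3 push.py
```

```text
31.17 -0.124 [-0.1242 -0.037   0.0885] [-2.1319  0.1196  0.5637]
31.42 -0.121 [-0.1214 -0.037   0.0885] [-3.1342  0.0075 -0.4205]
31.67 -0.118 [-0.1185 -0.037   0.0885] [-3.781  -1.0742  0.2404]
31.92 -0.1155 [-0.1161 -0.037   0.0885] [-4.6675 -0.402   1.0074]
32.17 -0.1135 [-0.1144 -0.037   0.0883] [-8.2284 -0.0386  2.9001]
```

```bash
cat > lift.py <<'E'
from h import *
np.set_printoptions(precision=4,suppress=True)
Y=-.037; xt=-.1152; xc=-.1143
f0=np.zeros(3)
N=16
for i in range(1,N+1):
    z=.089+.016*i/N; s=np.radians(50+11*i/N)
    arm.servo_line(c2w(tcp_for_corner([xc,Y,z],s)),rot(s),rate=.02)
    st=arm.state(); c=corner(s); f=RC.T@st['ft_force']
    print(i,round(st['time'],2),round(xc,4),round(z,4),c,f)
    xc=np.clip(xc+.6*(xt-c[0]),-.118,-.108)
    if np.linalg.norm(f)>24: print('ABORT');break
im,d,W=cloud('top'); C=(W-ORG)@RC
m=(C[...,0]>-.10)&(C[...,0]<.1)&(abs(C[...,1])<.1)&(C[...,2]>.15)&(C[...,2]<.22)
A=np.c_[C[m][:,0],np.ones(m.sum())]; k=np.linalg.lstsq(A,C[m][:,2],rcond=None)[0]; print('lid angle',-np.arctan(k[0]),k)
E
python3 lift.py
```

```text
1 32.42 -0.1143 0.09 [-0.1157 -0.037   0.0886] [-5.6199  0.2322 -0.8335]
2 32.67 -0.114 0.091 [-0.1157 -0.037   0.0891] [-5.8165 -0.8004 -1.0173]
3 32.92 -0.1137 0.092 [-0.116  -0.037   0.0894] [-6.9587  0.3204 -3.0587]
4 33.17 -0.1132 0.093 [-0.1163 -0.037   0.0895] [-8.0349 -0.5729 -4.1697]
5 33.42 -0.1126 0.094 [-0.1165 -0.037   0.0896] [-10.4263  -0.5595  -4.0568]
6 33.67 -0.1118 0.095 [-0.1167 -0.037   0.0897] [-13.6649  -0.5174  -4.94  ]
7 33.92 -0.1109 0.096 [-0.1169 -0.037   0.0897] [-15.8702  -0.0092  -4.1624]
8 34.17 -0.1099 0.097 [-0.1171 -0.037   0.0897] [-19.9964   0.1556  -2.4395]
9 34.42 -0.1088 0.098 [-0.1173 -0.037   0.0896] [-24.6592  -0.0821  -2.2714]
ABORT
lid angle 0.10075419079567408 [-0.1011  0.1746]
```

That wedged: steepening the finger pushes the lid edge sideways and it locks by friction at 25 N total, so I stopped. At 45° the straight vertical lift worked well, so I'll back off, press the catch in again at 45° and raise straight up.

```bash
cat > go.py <<'E'
from h import *
np.set_printoptions(precision=4,suppress=True)
s=np.radians(61); Y=-.037
arm.servo_line(c2w(tcp_for_corner([-.122,Y,.086],s)),rate=.08)
s=np.radians(46)
arm.servo_line(c2w(tcp_for_corner([-.134,Y,.090],s)),rot(s),rate=.08)
for t in (20,30,35,40):
    print(t,arm.ik(c2w(tcp_for_corner([-.114,Y,.1],np.radians(t))),rot(np.radians(t))))
arm.sleep(.1); f0=arm.state()['ft_force']; print(f0)
for x in (-.122,-.117,-.1145,-.113,-.112):
    arm.servo_line(c2w(tcp_for_corner([x,Y,.091],s)),rate=.05)
    st=arm.state(); c=corner(s); f=RC.T@(st['ft_force']-f0); print(round(st['time'],2),x,c,f)
    if c[0]>-.1148 or abs(f[0])>14: break
xc=x
z=.091
for i in range(1,22):
    z+=.001
    arm.servo_line(c2w(tcp_for_corner([xc,Y,z],s)),rate=.02)
    st=arm.state(); c=corner(s); f=RC.T@(st['ft_force']-f0)
    print(i,round(st['time'],2),round(xc,4),round(z,4),c,f)
    if np.linalg.norm(f)>22 or c[2]>.107: print('STOP');break
    if c[0]<-.1165 : xc+=.0006
    if c[0]>-.1148: xc-=.0005
im,d,W=cloud('top'); C=(W-ORG)@RC
m=(C[...,0]>-.10)&(C[...,0]<.1)&(abs(C[...,1])<.1)&(C[...,2]>.15)&(C[...,2]<.22)
A=np.c_[C[m][:,0],np.ones(m.sum())]; k=np.linalg.lstsq(A,C[m][:,2],rcond=None)[0]; print('lid angle',-np.arctan(k[0]),k)
E
python3 go.py
```

```text
20 None
30 None
35 None
40 [-0.1912 -0.4293 -1.1848 -0.057   0.0331 -0.0278]
[-0.0252  0.3366  0.1741]
35.69 -0.122 [-0.1211 -0.037   0.0914] [-4.5974 -0.7784  3.1815]
35.94 -0.117 [-0.1172 -0.037   0.0906] [-5.5891 -0.3125  2.6918]
36.19 -0.1145 [-0.115  -0.037   0.0905] [-5.9265 -1.2988  3.6727]
36.44 -0.113 [-0.1143 -0.037   0.0902] [-17.8371  -1.1322  10.8444]
1 36.69 -0.113 0.092 [-0.1145 -0.037   0.0905] [-10.2433  -1.1723   3.4481]
2 36.94 -0.1135 0.093 [-0.1155 -0.037   0.0906] [-6.5402 -0.725  -0.2823]
3 37.19 -0.1135 0.094 [-0.1161 -0.037   0.0908] [-5.8687 -0.9854 -2.2613]
4 37.44 -0.1135 0.095 [-0.1165 -0.037   0.0912] [-7.1242 -0.1044 -2.2552]
5 37.69 -0.1129 0.096 [-0.1163 -0.0369  0.0917] [-5.8585  0.5879 -4.6458]
6 37.94 -0.1129 0.097 [-0.1164 -0.0369  0.0926] [-6.1446 -0.586  -4.6957]
7 38.19 -0.1129 0.098 [-0.1164 -0.0369  0.0935] [-6.5739 -0.3511 -5.0242]
8 38.44 -0.1129 0.099 [-0.1164 -0.0369  0.0945] [-6.0458 -0.4889 -5.5756]
9 38.69 -0.1129 0.1 [-0.1166 -0.0369  0.0953] [-6.8243 -0.2847 -5.1803]
10 38.94 -0.1123 0.101 [-0.1167 -0.0369  0.0954] [-6.974   0.364  -
[... 203 characters left out ...]
6 ] [-9.886  -0.5352 -9.8925]
14 39.94 -0.1099 0.105 [-0.1166 -0.0369  0.0964] [-11.0125  -0.2166 -10.0358]
15 40.19 -0.1093 0.106 [-0.1165 -0.0368  0.0967] [-13.3448  -0.961   -9.483 ]
16 40.44 -0.1093 0.107 [-0.1165 -0.0369  0.0977] [-11.3525  -0.2989  -9.752 ]
17 40.69 -0.1093 0.108 [-0.1164 -0.0369  0.0988] [-13.3926   0.3931  -9.5457]
18 40.94 -0.1093 0.109 [-0.1163 -0.0369  0.0999] [-11.5407  -0.5413  -9.4925]
19 41.19 -0.1093 0.11 [-0.1163 -0.0369  0.1009] [-11.7224  -0.9479 -10.036 ]
20 41.44 -0.1093 0.111 [-0.1162 -0.0368  0.102 ] [-11.6369  -1.5211 -10.3437]
21 41.69 -0.1093 0.112 [-0.1161 -0.0369  0.103 ] [-11.8918  -1.0101  -9.7393]
lid angle 0.13246102951722066 [-0.1332  0.1785]
```

The lid is at 0.132 rad, past its stop, with the catch held in and steady forces. I'll keep rising.

```bash
cat > go2.py <<'E'
from h import *
np.set_printoptions(precision=4,suppress=True)
s=np.radians(46); Y=-.037; xc=-.1093; z=.112
for i in range(1,22):
    z+=.001; 
    arm.servo_line(c2w(tcp_for_corner([xc,Y,z],s)),rate=.02)
    st=arm.state(); c=corner(s); f=RC.T@st['ft_force']
    print(i,round(st['time'],2),round(xc,4),round(z,4),c,f)
    if np.linalg.norm(f)>23 or c[2]>.113: print('STOP');break
    if c[0]>-.1145: xc-=.0007
    if c[2]>.107: xc-=.001
im,d,W=cloud('top'); C=(W-ORG)@RC
m=(C[...,0]>-.10)&(C[...,0]<.1)&(abs(C[...,1])<.1)&(C[...,2]>.15)&(C[...,2]<.22)
A=np.c_[C[m][:,0],np.ones(m.sum())]; k=np.linalg.lstsq(A,C[m][:,2],rcond=None)[0]; print('lid angle',-np.arctan(k[0]),k)
im,d=vision.snapshot('side'); cv2.imwrite('pics/s9.png',cv2.resize(im[100:300,180:440,::-1],None,fx=3,fy=3))
E
python3 go2.py
```

```text
1 41.99 -0.1093 0.113 [-0.1161 -0.0368  0.1041] [-11.6746   0.2597  -9.5406]
2 42.24 -0.1093 0.114 [-0.116  -0.0368  0.1052] [-9.6555  0.1673 -9.9977]
3 42.49 -0.1093 0.115 [-0.1158 -0.0369  0.1063] [-11.7301  -1.3003  -9.1688]
4 42.74 -0.1093 0.116 [-0.1157 -0.0369  0.1075] [-11.0744   0.342   -9.4238]
5 42.99 -0.1103 0.117 [-0.1163 -0.0369  0.1091] [-10.0029  -0.4295  -8.6625]
6 43.24 -0.1113 0.118 [-0.1164 -0.0369  0.1113] [-11.2371  -0.0987  -5.9673]
7 43.49 -0.1123 0.119 [-0.1164 -0.0368  0.1135] [-9.6799  0.1864 -8.064 ]
STOP
lid angle 0.16768070278107086 [-0.1693  0.1829]
```

View pics/s9.png

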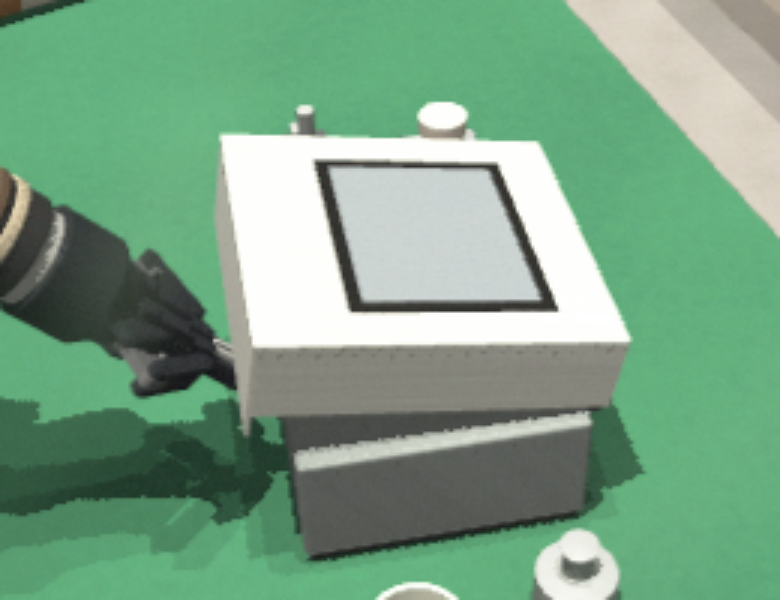

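The lid is at 0.168 rad, past the catch. I'll withdraw, re-engage at y=+30 mm clear of the catch nose, and swing the lid along its arc with the finger turning with it.

```bash
cat > swing.py <<'E'
from h import *
np.set_printoptions(precision=4,suppress=True)
H=np.array([.112,0,.100]); Y=.03; S0=42
def pose(th,th0=.168,c0=np.array([-.113,0,.1115])):
    a=th-th0; r=c0-H
    c=H+np.array([r[0]*np.cos(a)+r[2]*np.sin(a),0,-r[0]*np.sin(a)+r[2]*np.cos(a)]); c[1]=Y
    s=np.radians(S0)+a
    return c2w(tcp_for_corner(c,s)),rot(s),s
if __name__=='__main__':
    for th in np.arange(.14,1.25,.1):
        p,q,s=pose(th); j=arm.ik(p,q); print(round(th,2),p,None if j is None else j)
    s=np.radians(46)
    arm.servo_line(c2w(tcp_for_corner([-.150,-.037,.1125],s)),rate=.1)
    s=np.radians(S0)
    arm.servo_line(c2w(tcp_for_corner([-.150,Y,.103],s)),rot(s),rate=.15)
    print(arm.servo_line(c2w(tcp_for_corner([-.113,Y,.103],s)),rate=.1,contact_N=6))
    st=arm.state(); print(st['time'],corner(s),RC.T@st['ft_force'])
    im,d,W=cloud('top'); C=(W-ORG)@RC
    m=(C[...,0]>-.10)&(C[...,0]<.1)&(abs(C[...,1])<.1)&(C[...,2]>.15)&(C[...,2]<.22)
    A=np.c_[C[m][:,0],np.ones(m.sum())]; k=np.linalg.lstsq(A,C[m][:,2],rcond=None)[0]; print('lid angle',-np.arctan(k[0]),k)
E
python3 swing.py
```

```text
0.14 [ 0.515  -0.0211  0.0863] [ 0.0483 -0.42   -1.1585 -0.0239 -0.1491  0.1282]
0.24 [ 0.5147 -0.021   0.1084] [ 0.0349 -0.4178 -1.0207  0.2105 -0.1264  0.1325]
0.34 [ 0.5166 -0.0213  0.1303] [ 0.0209 -0.3799 -0.8798  0.4121 -0.104   0.1333]
0.44 [ 0.5207 -0.0219  0.152 ] [ 0.007  -0.3194 -0.7356  0.5943 -0.0829  0.1312]
0.54 [ 0.5269 -0.0228  0.1732] [-0.0061 -0.2434 -0.5876  0.765  -0.0636  0.127 ]
0.64 [ 0.5352 -0.0241  0.1936] [-0.0182 -0.1559 -0.4349  0.9288 -0.0463  0.1213]
0.74 [ 0.5454 -0.0256  0.2131] [-0.0293 -0.0588 -0.2764  1.0891 -0.0311  0.1146]
0.84 [ 0.5575 -0.0274  0.2314] [-0.0392  0.0469 -0.1102  1.2489 -0.0179  0.1073]
0.94 [ 0.5714 -0.0295  0.2485] [-0.048   0.1614  0.0668  1.4108 -0.0066  0.0998]
1.04 [ 0.5868 -0.0318  0.2641] [-0.0557  0.2862  0.2596  1.5783  0.0032  0.0922]
1.14 [ 0.6038 -0.0343  0.278 ] [-0.0626  0.4253  0.4783  1.7575  0.0114  0.0847]
1.24 [ 0.622  -0.037   0.2901] [-0.0686  0.5903  0.7485  1.9625  0.0184  0.0773]
False
45.2417 [-0.1132  0.0291  0.1025] [-0.3202 -0.1458  0.0082]
lid angle 0.1675517596901866 [-0.1691  0.1829]
```

```bash
python3 - <<'E'
from swing import *
p,q,s=pose(.15); arm.servo_line(p,q,rate=.05)
for th in list(np.arange(.22,1.19,.08)):
    p,q,s=pose(th); arm.servo_line(p,q,rate=.07)
    st=arm.state(); f=RC.T@st['ft_force']; c=corner(s)-H
    print(round(th,2),round(st['time'],2),corner(s),f, 'thest',round(np.arctan2(c[2],-c[0])-np.arctan2(.0115,.225)+.168,3))
    if np.linalg.norm(f)>30: print('STOP');break
im,d=vision.snapshot('side'); cv2.imwrite('pics/s10.png',cv2.resize(im[0:300,140:440,::-1],None,fx=2,fy=2))
E
```

```text
0.22 45.91 [-0.1136  0.0299  0.1217] [-4.9049 -0.5798 -0.6422] thest 0.213
0.3 46.31 [-0.1119  0.0298  0.1386] [-8.3888 -0.2309 -0.5996] thest 0.288
0.38 46.71 [-0.1077  0.0299  0.1566] [-7.4713 -0.4896  0.2381] thest 0.369
0.46 47.11 [-0.102   0.0299  0.1744] [-7.5743 -0.4786  0.6851] thest 0.451
0.54 47.51 [-0.0949  0.0299  0.1917] [-6.0169 -0.8202  1.5051] thest 0.534
0.62 47.91 [-0.0864  0.03    0.2083] [-5.0878 -0.2785  1.3946] thest 0.616
0.7 48.31 [-0.0767  0.03    0.224 ] [-4.9957 -0.5982  2.1747] thest 0.698
0.78 48.71 [-0.0659  0.0301  0.2388] [-4.7619 -1.0563  2.3035] thest 0.78
0.86 49.11 [-0.0541  0.0301  0.2527] [-4.4386 -0.205   2.6322] thest 0.86
0.94 49.51 [-0.0414  0.0301  0.2657] [-6.1156 -0.4414  4.0442] thest 0.941
1.02 49.91 [-0.0277  0.0301  0.2775] [-5.6374  0.2211  4.2913] thest 1.021
1.1 50.31 [-0.0131  0.0301  0.2881] [-5.6681 -0.7172  4.3792] thest 1.101
1.18 50.71 [0.0024 0.0302 0.2974] [-4.6123 -0.0755  2.9694] thest 1.181
```

View pics/s10.png

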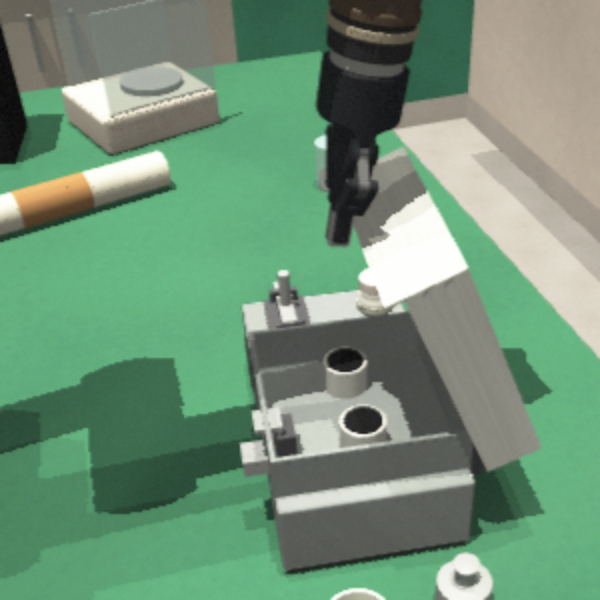

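The side view shows the lid standing wide open with the finger against its edge, and the bolt drawn (knob at (284,280)). I'll retreat and check.

```bash
python3 - <<'E'
from swing import *
p=arm.state()['position']
arm.servo_line(p+RC@[-.05,0,0],rate=.12)
arm.servo_line(p+RC@[-.17,0,.06],rate=.25)
arm.sleep(.3)
st=arm.state(); print(st['time'],st['position'],st['ft_force'])
im,d,W=cloud('side'); cv2.imwrite('pics/s11.png',cv2.resize(im[0:300,140:440,::-1],None,fx=2,fy=2))
C=(W-ORG)@RC
im,d,W=cloud('top'); cv2.imwrite('pics/t11.png',cv2.resize(im[60:340,150:490,::-1],None,fx=2,fy=2))
Ct=(W-ORG)@RC
# lid top edge: highest points of the lid
m=(C[...,2]>.25)&(abs(C[...,1])<.118)&(C[...,0]>-.03)&(C[...,0]<.13)
print('lid pts',m.sum(),np.nanpercentile(C[m],[2,50,98],axis=0))
for t in ('bolt_knob','jar_mid','cup_mid','weight_mid','catch'):
    for o in vision.silhouettes(t,'top')[:1]:
        mm=o['mask']; q=W[mm]; print(t,o['conf'],np.nanmedian(q,0),np.nanpercentile(q,[2,98],axis=0).round(3).tolist())
k=(Ct[...,2]>.150)&(Ct[...,2]<.168)&(abs(Ct[...,0]+.047)<.02)&(Ct[...,1]>.14)&(Ct[...,1]<.23); print('knob',Ct[k].mean(0) if k.any() else None)
E
```

```text
52.3083 [ 0.4433 -0.0103  0.3424] [-0.1502  0.2227 -0.6795]
lid pts 4321 [[ 0.0074 -0.1174  0.2556]
 [ 0.0499 -0.0713  0.3286]
 [ 0.0986  0.105   0.3477]]
bolt_knob 0.81 [0.6023 0.1311 0.1187] [[0.597, 0.092, 0.115], [0.613, 0.184, 0.163]]
jar_mid 0.55 [0.7056 0.111  0.1447] [[0.688, 0.094, 0.104], [0.727, 0.133, 0.147]]
cup_mid 0.41 [0.6035 0.134  0.1186] [[0.598, 0.094, 0.115], [0.615, 0.184, 0.163]]
weight_mid 0.73 [ 0.6675 -0.2725  0.061 ] [[0.656, -0.3, -0.0], [0.687, -0.256, 0.065]]
knob [-0.0461  0.1956  0.1606]
```

View pics/s11.png

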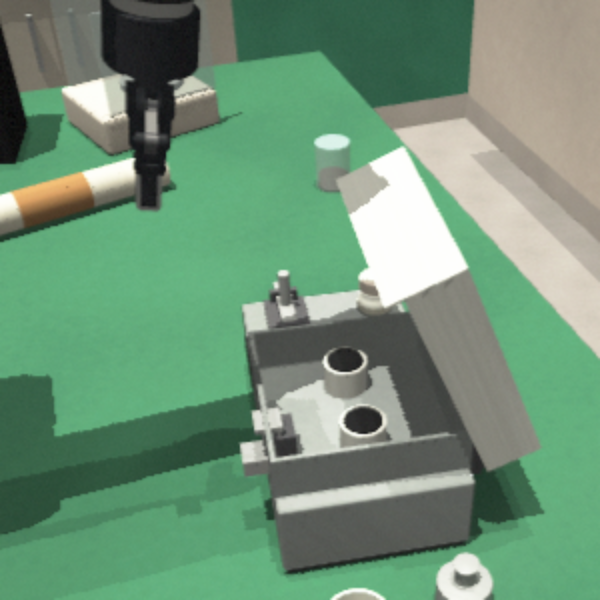

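View pics/t11.png

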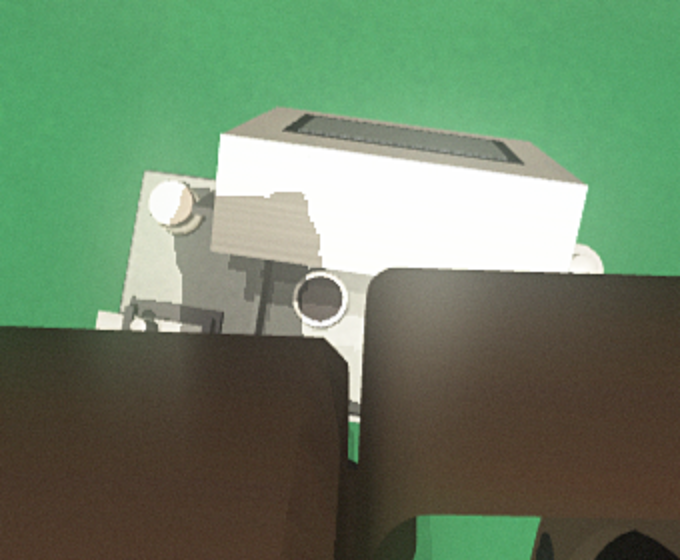

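```bash
python3 - <<'E'
from cell import arm
print(arm.finish_job()); print(arm.state()['time'])
E
```

```text
the job is handed in; nothing more can be done
None
the job is handed in; nothing more can be done
```

The chamber is open and I handed the job in at about 52 s of the 72 s allowed; no verdict was reported.

**What I did**
- **Bolt:** I gripped the knob and drew the bolt to its stop. The first grip missed because the fingertips end about 15 mm behind the reported TCP, not 25 mm ahead as stated. I measured this and corrected for it.
- **Lid ajar:** I raised the lid's left end to 0.109 rad, just short of where the catch stops it.
- **Catch:** I felt for it along the front and found it at y ≈ -37 mm. I pushed it in about 10–12 mm and lifted the lid past it to 0.168 rad.
- **Swing:** I took hold again clear of the catch nose and swung the lid to about 1.18 rad (68°), then backed the arm away.

**Last checks**
- **Lid:** it stands by itself; the height of its edge agrees with about 1.18 rad.
- **Bolt:** the knob sits 29 mm from where it started.
- **Catch:** its plate shows sticking out in the side view, but I did not measure that it has fully sprung back.
- **Robot:** the wrist force was near zero and the arm was clear of everything.
- **Bystanders:** the jar is where it was, and the visible part of the weight shows no displacement. The cup was partly out of view at the end and its last detection was false, so I did not re-measure it, though no move went near it.

**What went wrong on the way**
- **Wedging:** while feeling for the catch and on the first lift attempt, the finger wedged on the lid edge. The wrist force reached about 19 N, then about 25 N total, before I backed off.
- **Catch force:** that 25 N was shared between the lid edge and the catch, which I could not separate. In the later push that released the lid, the force peaked at about 21 N against the catch's stop.

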